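# Hang the washed pestle to dry

## Robot

A 6-joint arm with a two-finger parallel gripper is mounted at the origin on the work surface. World frame = base frame: x ahead of the robot, y to its left, z up, the work surface at z = 0. Lengths are in m, angles in rad, forces in N, time in s.
With the tool pointing down it reaches from about 0.225 to 0.875 m from the base axis. Payload 3.4 kg.
Tool frame: the origin (TCP) lies at the very end of the fingers, on their centre line; the grasp point (between the pads) lies 19 mm behind it (manip.tcp_to_grasp is the distance from the TCP to the grasp point, in m); z points along the fingers, y is the line along which they close (so a half turn about z gives the same grasp; the last joint's range is limited). The gripper opens to 85 mm and grips with 20 to 120 N. Pads are 22 mm wide; open, the fingers measure 114 mm over their backs; the gripper's body (76 mm by 85 mm) begins 54 mm behind the grasp point. The pads swing forward as they close: fully open they stand 13 mm farther back than shut.
Start: joints at [-1.377, 0.276, 1.505, -0, 1.361, -0.121], TCP at [0.178, -0.547, 0.231] pointing down, gripper open.
Joint ranges: [-2.89, 2.89], [-0.75, 2.08], [0.22, 2.7], [-1.18, 4.32], [0.11, 2.71], [-2.7, 2.7]. Speed limits (rad/s): [2.57, 2.57, 3.14, 3.14, 3.14, 3.14].

## Interface

Orientations are given as [roll, pitch, yaw] about the fixed x, y, z axes, in that order (R = Rz(yaw) Ry(pitch) Rx(roll)).
In Python, from cell import manip, get_image, calibration, workorder gives the robot as it stands.
- The arm moves only by the shell command python3 -m pendant 'ROWS' [FORCE]. ROWS is JSON, one flat list of numbers, 7 for each row, row after row: the gripper's target within -1 to 1 (shut at 1, half-way at 0, fully open at -1), then the shift along the tool's x, y, z in mm, then the turn, a rotation vector about the tool's x, y, z in degrees. In form: [grip, x, y, z, rx, ry, rz, grip, x, y, z, rx, ry, rz, ...]. A call has exactly 10 rows; each row shifts and turns the commanded pose from where the row before left it, along the tool's axes as they then stand; what a row does not reach is not made up. A row lasts 1/12 s, in which the tool goes at most 41.7 mm and 7.16 degrees, less where a joint would pass 70% of its speed; a pose out of reach is approached as far as the arm can. A call is refused whole if a number of a shift passes 41.7 or a number of a turn 7.16, either way. A call with a gripper value outside its range is refused whole. The fingers move at their own pace and stop on an object; FORCE is the grip in N (left out, the last holds). Time passes only in rows, so rows that do not move let the fingers close, or fill a call up. It gives the time, the measured TCP pose, the force, the opening and the grip force at its end, in the units of the state.
- manip.read_state(): the state, without advancing time (a new reading comes with each control period).
- get_image(name): name is "scene" or "top" or "wrist"; returns (picture, depth): 384x512x3 uint8, red, green, blue; 384x512 float32, m along the optical axis (not along the pixel's ray), 0 where there is no reading.
- calibration(name): a dict with "intrinsics" (3x3 intrinsics, pixels), "rvec" (rotation vector, rad) and "tvec" (3), from world to camera coordinates, as OpenCV has them. Camera axes: x right, y down, z forward; pixel columns grow to the right and rows downward; lengths in m; the calibration is good to about 2 mm. A picture is of the moment at which its call begins: read the wrist's pose just before it. calibration takes no time and is no camera call; for the wrist camera it gives the pose at the moment of the call.
- workorder.hand_in(): hands the job in; it is judged then, once.
The state is a dict: "time": time; "q": joint angles; "qvel": joint speeds; "joint_efforts": joint torques, N m; "tool_pos": TCP position; "tcp_rot": TCP orientation; "force": force on the tool from outside, world axes, zero at the start; "wrist_torque": the same for the moment, N m; "gripper_width": finger opening in m; "finger_force": force on a finger pad.
Only numpy, scipy, OpenCV 4.12 (cv2) and the standard library are available. Lean on these libraries where they do the work, as an engineer would, in place of code of your own. Each camera call takes 0.05 s, during which the arm holds its last target. There are 200 camera calls.

## Task

The washed tissue-grinder pestle with the blue knob lies in its cradle. Pick it up by the knob, ease the grip in mid-air, away from the drying rack, until it has swung plumb and hangs still with its steel head down in a light grip, and only then grip it firmly again; after that hang it by its collar in the one free slot of the rack, above the orange drip cup, lowering it gently, and let go so that it hangs still. Do not drop the pestle or knock the two pestles already hanging, the cup or the other things on the bench.

Things in the scene. Friction and masses are not known exactly. Their poses are not given: they have to be found in the camera images.
- pestle: Steel pestle, 193 mm long, about 0.38 kg, lying in the cradle at the start. Origin: on its centre line at the collar's lower face; x runs along it to the knob (up when it hangs plumb). Along x, mm: head 26 thick from -135 to -85, shaft 12 thick to 0, collar disc 44 across from 0 to 6, neck 10 thick, ball knob 32 across centred at +42. Balance point at about x = -63. Starts 55 above the bench.
- pestle_knob (a point): Centre of the pestle's blue ball knob (32 mm across), axes as the pestle's. Pinched across the ball, the pestle stays level in a strong grip (100 N a finger) and pivots about the line between the pads as the grip weakens (from about 80 N down); at 20 N it may still stop 15 degrees short of plumb, at 6 to 8 N it hangs within 10 degrees and does not slip out. Light: under 20 N a finger; firm: 40 N or more.
- cradle: White cradle fixed to the bench, base plate 150 x 90 mm and 8 mm thick, with two V-shaped rests that hold the pestle along the cradle's x axis. Origin on the bench under the pestle's starting origin, x towards the knob. The rests stand at x = -28 and -110 mm, up to 75 mm high; the knob overhangs at x = +42 mm.
- rack: Fixed white drying rack. Origin on the bench under the middle slot's hanging place, z up. Base plate 10 mm thick, x -70 to +90 mm, 310 mm along y. Shelf 8 mm thick, top 190 mm above the bench, x -40 to +55 mm, with three slots 24 mm wide, open to -x (its front, towards the robot), closed at x = +12 mm. A lip along the front edge rises 5 mm above the shelf, broken by the slots.
- slot_a (a point): Hanging place of the slot at the rack's +y end: on the shelf's top surface (190 mm above the bench), where the centre of a collar's lower face rests. Axes as the rack's. Slots are 90 mm apart. A collar must be carried in over the lip and then lowered.
- slot_b (a point): Hanging place of the middle slot, as slot_a.
- slot_c (a point): Hanging place of the slot at the rack's -y end, as slot_a.
- drip_cup: Orange round cup, 62 mm across and 34 mm high, standing loose on the rack's base plate under the free slot. Origin at the centre of its underside.
- hung_1: A pestle of the same shape with a black knob, hanging in one of the slots. Origin as the other pestle's, its z axis up towards the knob.
- hung_2: The second hanging pestle with a black knob, as hung_1.
- wash_bottle: White wash bottle with red cap, 70 mm across, 170 mm high, standing on the bench beyond the working area. Origin at its foot.
- dish: Clear shallow dish 90 mm across, 18 mm high, on the bench. Origin at its foot.
- beaker: Glass beaker 72 mm across, 90 mm high, on the bench. Origin at its foot.
- carton: Small blue carton 110 x 60 x 35 mm on the bench. Origin under its centre.
- tip_box: Yellow open box 120 x 85 x 60 mm on the bench. Origin under its centre.
Mind the look-alikes: they are no part of the job. Leave any yellow look-alike of the pestle alone. Leave any pink look-alike of the cradle alone.

How it is judged:
By the outcome, as a careful person would: the job done as asked, in the order asked, and still so for the second after the job is handed in, with the robot touching nothing.
It also fails if it takes over 61 s, if anything falls off the work surface, if the arm or the gripper's body presses on something with over 40 N, if the wrist force passes 120 N, or if a joint passes its speed limit or range.

## Working session

There is one attempt and no reset: what is moved stays moved. The work goes in short steps, Python scripts to look and compute and a shell command to move; the robot and the scene stay as the last step left them, time stands still between calls to the robot, and variables do not carry over. Pictures are saved under pics/ and viewed, at most 10 in all, crops included, and the job is handed in when it is done.

```bash
mkdir -p pics; ls; python3 - <<'E'
from cell import manip,get_image,calibration
import cv2,numpy as np
s=manip.read_state();print(s['time'],s['tool_pos'],s['tcp_rot'],s['gripper_width'],manip.tcp_to_grasp)
for n in("scene","top"):
    im,d=get_image(n);np.savez(f"pics/{n}0.npz",im=im,d=d)
    c=calibration(n);print(n,c)
    cv2.imwrite(f"pics/{n}0.png",cv2.resize(im[:,:,::-1],(800,600)))
E
```

```text
pics
0.0 [ 0.17790938 -0.54620185  0.23041385] [-3.13970517e+00 -2.12017528e-04  3.14830764e-01] 0.08513694713862142 0.0187
scene {'intrinsics': array([[383.53033729,   0.        , 259.70130127],
       [  0.        , 383.53033729, 193.24287896],
       [  0.        ,   0.        ,   1.        ]]), 'rvec': array([ 1.95633221,  1.72882567, -0.58983654]), 'tvec': array([-0.1500468 , -0.34017048,  1.83006426])}
top {'intrinsics': array([[390.66530846,   0.        , 255.89644874],
       [  0.        , 390.66530846, 187.72242025],
       [  0.        ,   0.        ,   1.        ]]), 'rvec': array([ 2.05266339, -2.16856346,  0.22509987]), 'tvec': array([0.12012727, 0.57981142, 1.67916204])}
```

View pics/scene0.png

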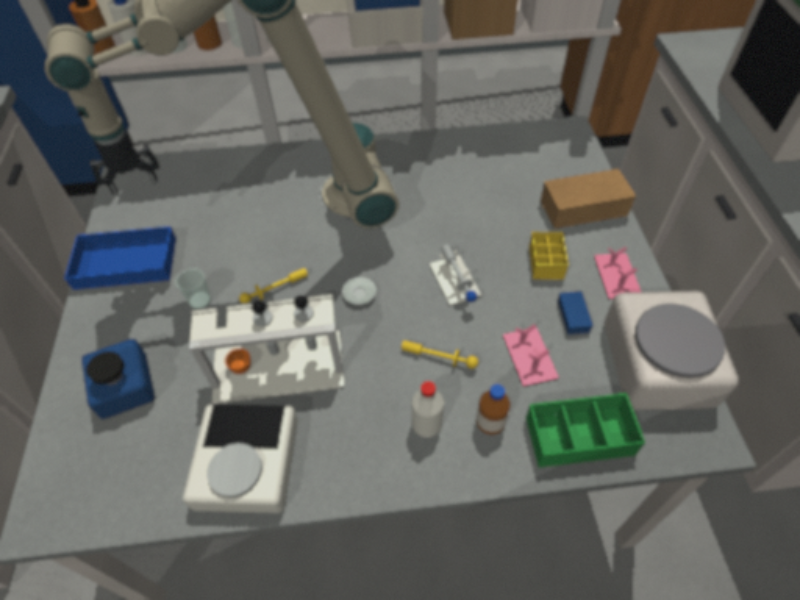

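View pics/top0.png

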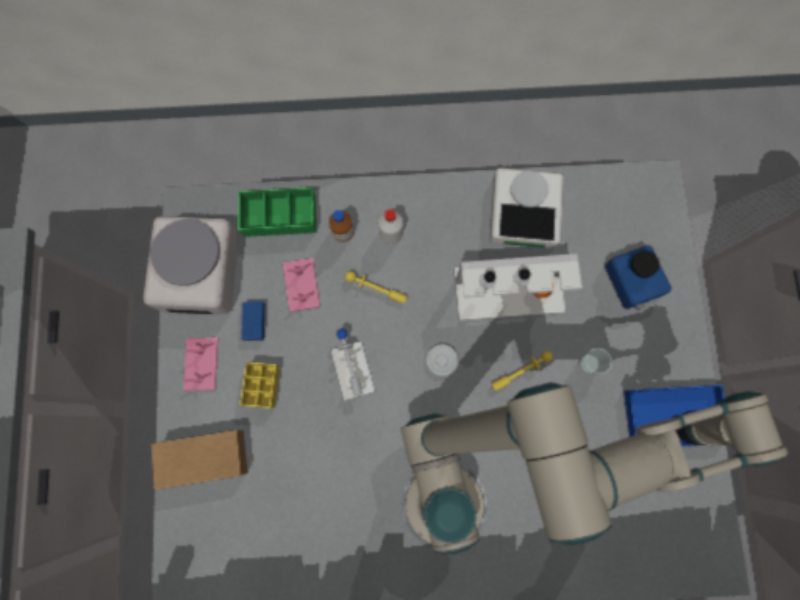

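Candidates for the pestle, as pixels in the 800x600 scene view:
- Blue-knob pestle in the white cradle at (472,296). This is my choice.
- Yellow look-alikes at (440,355) and (275,285).
- Black-knob hung pestles at (260,308) and (302,303).

The cradle is the white one at (455,275); the pink ones at (528,355) and (617,273) are look-alikes. In the scene view the free slot is at (221,315), the −y end, with the orange cup below it at (238,360).

```bash
cat > h.py <<'E'
import numpy as np,cv2
from cell import manip,get_image,calibration
def ray(n,uv,c=None):
    c=c or calibration(n);R=cv2.Rodrigues(c['rvec'])[0];K=c['intrinsics']
    o=-R.T@c['tvec'];d=R.T@np.linalg.inv(K)@np.array([uv[0],uv[1],1.]);return o,d
def plane(n,uv,z,c=None):
    o,d=ray(n,uv,c);return o+d*(z-o[2])/d[2]
def tri(r1,r2):
    (o1,d1),(o2,d2)=r1,r2;A=np.stack([d1,-d2],1);t=np.linalg.lstsq(A,o2-o1,rcond=None)[0]
    p,q=o1+t[0]*d1,o2+t[1]*d2;return (p+q)/2,np.linalg.norm(p-q)
def blobs(m,mn=6):
    n,_,st,ce=cv2.connectedComponentsWithStats(m.astype(np.uint8));return [(np.round(ce[i],1),st[i,:5]) for i in range(1,n) if st[i,4]>=mn]
def cloud(n,d,c=None):
    c=c or calibration(n);R=cv2.Rodrigues(c['rvec'])[0];K=c['intrinsics'];v,u=np.indices(d.shape)
    P=np.stack([(u-K[0,2])/K[0,0]*d,(v-K[1,2])/K[1,1]*d,d],-1);return (P-c['tvec'])@R
E
python3 - <<'E'
from h import *
S={}
for n in("scene","top"):
    z=np.load(f"pics/{n}0.npz");im=z['im'];h=cv2.cvtColor(im,cv2.COLOR_RGB2HSV);H,Sa,V=[h[:,:,i].astype(int) for i in range(3)]
    f=lambda b,x0,x1,y0,y1:[(c,s) for c,s in b if x0<c[0]*1.5625<x1 and y0<c[1]*1.5625<y1]
    box=(440,500,270,320) if n=="scene" else (325,360,315,350)
    rk=(180,350,280,400) if n=="scene" else (450,585,250,320)
    print(n,"blue",kb:=f(blobs((H>100)&(H<130)&(Sa>110)&(V>50)),*box))
    print("black",bb:=f(blobs(V<60),*rk))
    print("orange",ob:=f(blobs((H<14)&(Sa>150)&(V>60)),*rk))
    S[n]=kb,bb,ob
    for c,s in kb: print(' knob@.055',plane(n,c,.055))
    for c,s in bb: print(' black@.232',plane(n,c,.232))
    for c,s in ob: print(' cup@.03',plane(n,c,.03))
    P=cloud(n,z['d']);np.save(f"pics/{n}P.npy",P)
    w=(Sa<60)&(V>120)
    m=w&(P[...,2]>.18)&(P[...,2]<.2)&(P[...,0]>.2)&(P[...,0]<.8)&(P[...,1]<.1)&(P[...,1]>-.4)
    if m.sum()>20:
        q=P[m];print('shelf',m.sum(),q.min(0),q.max(0),cv2.minAreaRect((q[:,:2]*1000).astype(np.float32)),np.median(q[:,2]))
    # crop views
    x0,y0,x1,y1=[int(k/1.5625) for k in ((400,220,520,340) if n=="scene" else (300,300,420,420))]
    a=cv2.resize(im[y0:y1,x0:x1,::-1],(400,400),interpolation=cv2.INTER_CUBIC)
    x0,y0,x1,y1=[int(k/1.5625) for k in ((180,280,350,410) if n=="scene" else (440,240,620,400))]
    b=cv2.resize(im[y0:y1,x0:x1,::-1],(400,400),interpolation=cv2.INTER_CUBIC)
    S[n+'c']=np.hstack([a,b])
im=np.vstack([S['scenec'],S['topc']]);cv2.imwrite('pics/crop.png',cv2.resize(im,(600,600)))
if S['scene'][0] and S['top'][0]: print('tri',tri(ray('scene',S['scene'][0][0][0]),ray('top',S['top'][0][0][0])))
# obstacle heights
P=np.load('pics/topP.npy')
for nm,(u,v) in dict(beaker=(595,362),dish=(442,360),yel=(520,372),cradle=(352,370),tipbox=(260,385),carton=(253,320)).items(): print(nm,P[int(v/1.5625),int(u/1.5625)].round(3))
E
```

```text
scene blue [(array([301.1, 189.3]), array([299, 187,   6,   6,  28], dtype=int32))]
black [(array([192.4, 192.9]), array([189, 190,   7,   7,  41], dtype=int32)), (array([165.4, 195.6]), array([162, 192,   8,   9,  52], dtype=int32))]
orange [(array([152.5, 230.6]), array([145, 224,  15,  14, 160], dtype=int32))]
 knob@.055 [0.48328776 0.25912252 0.055     ]
 black@.232 [ 0.58200511 -0.14233253  0.232     ]
 black@.232 [ 0.58162683 -0.23248114  0.232     ]
 cup@.03 [ 0.58447752 -0.32309933  0.03      ]
shelf 1982 [ 0.20044615 -0.39053973  0.18004669] [0.64445071 0.08490022 0.19995803] ((488.52752685546875, -99.81637573242188), (255.9455108642578, 641.0369262695312), 37.94510269165039) 0.18870959348864133
top blue [(array([218.5, 213.4]), array([216, 211,   6,   6,  31], dtype=int32))]
black [(array([335.3, 175.2]), array([333, 172,   6,   7,  32], dtype=int32)), (array([313. , 176.7]), array([310, 174,   7,   6,  32], dtype=int32))]
orange [(array([346.5, 188.4]), array([343, 188,   8,   2,  14], dtype=int32))]
 knob@.055 [0.48035036 0.25913135 0.055     ]
 black@.232 [ 0.58300277 -0.2331111   0.232     ]
 black@.232 [ 0.58177661 -0.14282214  0.232     ]
 cup@.03 [ 0.56640567 -0.32194609  0.03      ]
shelf 1485 [ 0.20145447 -0.38791269  0.1800403 ] [0.64319783 0.09232402 0.19997978] ((485.46771240234375, -97.15704345703125), (255.09268188476562, 645.6282348632812), 37.761775970458984) 0.19065639789872285
tri (array([0.48086904, 0.25961562, 0.05174387]), np.float64(0.00037011077951764243))
beaker [ 0.368 -0.458  0.004]
dish [ 0.397 -0.019  0.004]
yel [ 0.347 -0.235  0.03 ]
cradle [0.379 0.234 0.06 ]
tipbox [0.352 0.496 0.036]
carton [0.541 0.518 0.03 ]
```

View pics/crop.png

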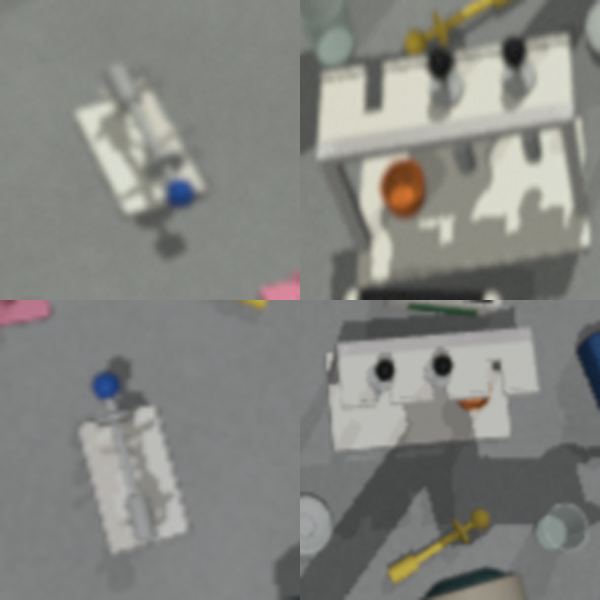

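The crops confirm the blue-knob pestle in the white cradle, knob at top-view px (218,213), and the empty −y slot with the orange cup under it. The knob is at about (0.482, 0.259, 0.055), which matches the given height. The slot works out to about (0.583, −0.323), from the 90 mm spacing. I'm moving to hover over the knob.

```bash
python3 -c "
from h import *
a=plane('top',(218.5,213.4),.055);b=plane('top',(229.1,252.2),.06);print(b,np.linalg.norm(a-b),np.arctan2(a[1]-b[1],a[0]-b[0]))"
python3 -m pendant '[-1,6,-7,0,0,0,0,-1,12,-14,0,0,0,0,-1,18,-22,0,0,0,0,-1,18,-22,0,0,0,0,-1,18,-22,0,0,0,0,-1,18,-22,0,0,0,0,-1,18,-22,0,0,0,0,-1,18,-22,0,0,0,0,-1,18,-22,0,0,0,0,-1,18,-22,0,0,0,0]' 60
python3 -m pendant '[-1,18,-22,0,0,0,0,-1,18,-22,0,0,0,0,-1,18,-22,0,0,0,0,-1,18,-22,0,0,0,0,-1,18,-22,0,0,0,0,-1,18,-22,0,0,0,0,-1,18,-22,0,0,0,0,-1,18,-22,0,0,0,0,-1,18,-22,0,0,0,0,-1,18,-22,0,0,0,0]'
python3 -m pendant '[-1,18,-22,0,0,0,0,-1,18,-22,0,0,0,0,-1,18,-22,5,0,0,0,-1,18,-22,10,0,0,0,-1,18,-22,10,0,0,0,-1,18,-22,10,0,0,0,-1,18,-22,10,0,0,0,-1,18,-22,10,0,0,0,-1,18,-22,5,0,0,0,-1,9,-11,0,0,0,0]'
```

```text
[0.30857605 0.21887287 0.06      ] 0.17649974607936514 0.23021336070660722
time: 0.93
tool_pos: [0.2711, -0.307, 0.2311]
tcp_rot: [-3.141, -0.0, 0.315]
force: [1.2, 0.1, 0.3]
gripper_width: 0.0855
finger_force: 0.0
time: 1.77
tool_pos: [0.3736, -0.0424, 0.2312]
tcp_rot: [-3.141, 0.0, 0.315]
force: [-0.4, -0.4, 0.1]
gripper_width: 0.0856
finger_force: 0.0
time: 2.6
tool_pos: [0.4714, 0.21, 0.1698]
tcp_rot: [-3.14, 0.002, 0.317]
force: [0.7, -1.0, 0.4]
gripper_width: 0.0854
finger_force: 0.0
```

```bash
cat > w.py <<'E'
from h import *
import sys
s=manip.read_state();c=calibration('wrist');im,d=get_image('wrist')
cv2.imwrite(f'pics/{sys.argv[1]}.png',im[:,:,::-1]);np.savez(f'pics/{sys.argv[1]}.npz',im=im,d=d,**c)
h=cv2.cvtColor(im,cv2.COLOR_RGB2HSV).astype(int);H,S,V=h[...,0],h[...,1],h[...,2]
print(s['tool_pos'].round(4) if hasattr(s['tool_pos'],'round') else s['tool_pos'],s['tcp_rot'])
for ce,st in blobs((H>100)&(H<130)&(S>110)&(V>40),60): print('blue',ce,st,plane('wrist',ce,.055,c),d[int(ce[1]),int(ce[0])])
P=cloud('wrist',d,c);np.save(f'pics/{sys.argv[1]}P.npy',P)
E
python3 w.py w1
```

```text
[0.4714 0.21   0.1698] [-3.14031597e+00  1.89651700e-03  3.16570041e-01]
blue [193.9 154.7] [ 176  137   37   36 1058] [0.47957582 0.26100001 0.055     ] 0.24731676
```

View pics/w1.png

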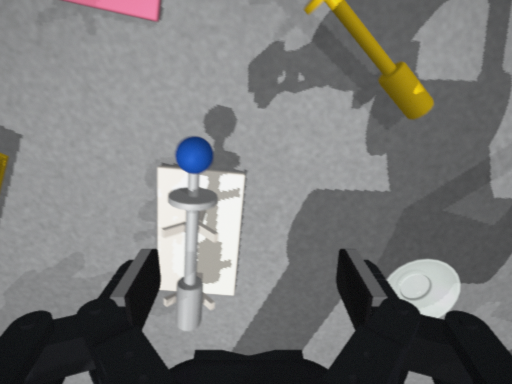

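The wrist view shows the blue knob at (194,155), the collar at (192,199) and the head end at (188,328). The pestle lies straight in the cradle.

```bash
python3 - <<'E'
from h import *
z=np.load('pics/w1.npz');c={k:z[k] for k in('intrinsics','rvec','tvec')}
a=plane('wrist',(193.9,154.7),.055,c)
for uv in((192,199),(191,240),(189.5,282)): b=plane('wrist',uv,.055,c);print(b,np.linalg.norm(a-b),np.arctan2(*(a-b)[1::-1]))
s=manip.read_state();y=s['tcp_rot'][2];print(s['tool_pos'])
k=np.array([.481,.260]);d=k-np.array(s['tool_pos'][:2]);print('dx,dy',d[0]*np.cos(y)+d[1]*np.sin(y),d[0]*np.sin(y)-d[1]*np.cos(y))
E
```

```text
[0.44036825 0.25230858 0.055     ] 0.040159370557905645 0.21814955806247943
[0.4006711 0.2427921 0.055    ] 0.0809782906989635 0.2267882992109847
[0.35569892 0.23248624 0.055     ] 0.12711617598797395 0.22623763241125228
[0.47276665 0.21120471 0.17053447]
dx,dy 0.023039245790474925 -0.04379454112526025
```

```bash

python3 -m pendant '[-1,6,-11,0,0,0,0,-1,6,-11,0,0,0,0,-1,6,-11,0,0,0,0,-1,5,-11,0,0,0,0,-1,0,0,0,0,0,5.2,-1,0,0,15,0,0,0,-1,0,0,20,0,0,0,-1,0,0,20,0,0,0,-1,0,0,15,0,0,0,-1,0,0,0,0,0,0]'
python3 w.py w2
python3 - <<'E'
from h import *
s=manip.read_state();y=s['tcp_rot'][2];print(s['tool_pos'],y)
z=np.load('pics/w2.npz');c={k:z[k] for k in('intrinsics','rvec','tvec')}
E
```

```text
time: 3.48
tool_pos: [0.478, 0.2556, 0.0986]
tcp_rot: [3.141, 0.006, 0.224]
force: [-0.4, -0.3, -0.0]
gripper_width: 0.0854
finger_force: 0.0
[0.478  0.2556 0.0986] [3.14066383 0.00607206 0.22366705]
blue [242.  211.6] [ 218  188   49   48 1826] [0.47925959 0.25999454 0.055     ] 0.18614672
[0.47909827 0.25601572 0.10016382] 0.22375375763285188
```

```bash

python3 -m pendant '[-1,2,-4,4,0,0,0,-1,0,0,10,0,0,0,-1,0,0,12,0,0,0,-1,0,0,12,0,0,0,-1,0,0,10,0,0,0,-1,0,0,9,0,0,0,-1,0,0,6,0,0,0,-1,0,0,1,0,0,0,-1,0,0,0,0,0,0,-1,0,0,0,0,0,0]'
python3 -m pendant '[0,0,0,0,0,0,0,0,0,0,0,0,0,0,0.3,0,0,0,0,0,0,0.6,0,0,0,0,0,0,1,0,0,0,0,0,0,1,0,0,0,0,0,0,1,0,0,0,0,0,0,1,0,0,0,0,0,0,1,0,0,0,0,0,0,1,0,0,0,0,0,0]' 100; python3 w.py w3
```

```text
time: 4.37
tool_pos: [0.4817, 0.2607, 0.0376]
tcp_rot: [-3.142, -0.001, 0.224]
force: [-0.2, 0.1, -0.2]
gripper_width: 0.0856
finger_force: 0.0
time: 5.2
tool_pos: [0.4815, 0.2606, 0.0374]
tcp_rot: [3.141, -0.0, 0.224]
force: [0.2, 0.0, 1.4]
gripper_width: 0.0278
finger_force: 98.3
[0.4815 0.2606 0.0374] [ 3.14143353e+00 -3.24312233e-04  2.24142186e-01]
blue [248.2 272.7] [ 216  238   65   70 3628] [0.47936625 0.26016084 0.055     ] 0.13042213
```

View pics/w3.png

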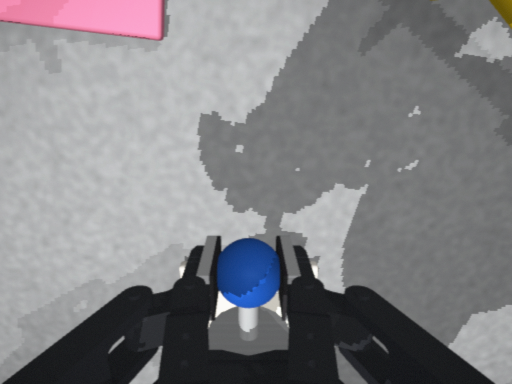

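The knob at (248,272) sits centred between the pads. Next I lift.

```bash

python3 -m pendant '[1,0,0,-3,0,0,0,1,0,0,-5,0,0,0,1,0,0,-8,0,0,0,1,0,0,-12,0,0,0,1,0,0,-14,0,0,0,1,0,0,-16,0,0,0,1,0,0,-16,0,0,0,1,0,0,-16,0,0,0,1,0,0,-16,0,0,0,1,0,0,-16,0,0,0]' 100
python3 -m pendant '[1,0,0,-16,0,0,0,1,0,0,-16,0,0,0,1,0,0,-16,0,0,0,1,0,0,-16,0,0,0,1,0,0,-16,0,0,0,1,0,0,-16,0,0,0,1,0,0,-16,0,0,0,1,0,0,-12,0,0,0,1,0,0,-8,0,0,0,1,0,0,-4,0,0,0]'
```

```text
time: 6.08
tool_pos: [0.4808, 0.2605, 0.16]
tcp_rot: [3.142, 0.001, 0.224]
force: [0.2, 0.3, -4.3]
gripper_width: 0.0282
finger_force: 98.8
time: 6.92
tool_pos: [0.4813, 0.2607, 0.2964]
tcp_rot: [-3.141, -0.001, 0.224]
force: [-0.4, 0.0, -4.8]
gripper_width: 0.028
finger_force: 98.8
```

```bash
cat > sc.py <<'E'
from h import *
import sys
s=manip.read_state();print(s['time'],s['tool_pos'],s['tcp_rot'],s['force'],s['wrist_torque'],s['finger_force'],s['gripper_width'])
im,d=get_image('scene');P=cloud('scene',d);np.savez(f'pics/{sys.argv[1]}.npz',im=im,d=d)
t=np.array(s['tool_pos']);g=t+[0,0,.0187]
m=(d>0)&(np.linalg.norm(P-g,axis=-1)<.21)&(P[...,2]<t[2]-.008)&(P[...,2]>.03)
# pestle pixels: slices below
q=P[m];print(m.sum())
c=calibration('scene');R=cv2.Rodrigues(c['rvec'])[0]
uv,_=cv2.projectPoints(g[None],c['rvec'],c['tvec'],c['intrinsics'],None);u,v=uv[0,0].astype(int)
cv2.imwrite(f'pics/{sys.argv[1]}.png',cv2.resize(im[max(v-40,0):v+80,max(u-60,0):u+60,::-1],(480,480),interpolation=cv2.INTER_CUBIC))
for lo in np.arange(-.2,.0,.02):
    k=q[(q[:,2]-g[2]>lo)&(q[:,2]-g[2]<=lo+.02)]
    if len(k)>3: print(round(lo+.01,3),len(k),(np.median(k,0)-g).round(4))
E
python3 sc.py s1
```

```text
6.9167 [0.48133454 0.26074071 0.29635566] [-3.14134611e+00 -1.38843839e-03  2.24111930e-01] [-0.42081528  0.04037036 -4.76106114] [ 0.0703848  -0.44240359  0.01700614] 98.7767493724823 0.02796051055096817
0
```

```bash
cat > st.py <<'E'
from cell import manip
import numpy as np
s=manip.read_state();t=np.array(s['wrist_torque']);print(s['time'],'tau',t.round(3),'F',np.round(s['force'],1),'ff',s['finger_force'],'w',s['gripper_width'],np.round(s['tool_pos'],4),'tilt~',np.degrees(np.arcsin(min(1,np.hypot(*t[:2])/.448))))
E
for f in 70 60 50 40 30 20; do :; done
python3 -m pendant '[1,0,0,0,0,0,0,1,0,0,0,0,0,0,1,0,0,0,0,0,0,1,0,0,0,0,0,0,1,0,0,0,0,0,0,1,0,0,0,0,0,0,1,0,0,0,0,0,0,1,0,0,0,0,0,0,1,0,0,0,0,0,0,1,0,0,0,0,0,0]' 65 >/dev/null; python3 st.py
python3 -m pendant '[1,0,0,0,0,0,0,1,0,0,0,0,0,0,1,0,0,0,0,0,0,1,0,0,0,0,0,0,1,0,0,0,0,0,0,1,0,0,0,0,0,0,1,0,0,0,0,0,0,1,0,0,0,0,0,0,1,0,0,0,0,0,0,1,0,0,0,0,0,0]' 45 >/dev/null; python3 st.py
python3 -m pendant '[1,0,0,0,0,0,0,1,0,0,0,0,0,0,1,0,0,0,0,0,0,1,0,0,0,0,0,0,1,0,0,0,0,0,0,1,0,0,0,0,0,0,1,0,0,0,0,0,0,1,0,0,0,0,0,0,1,0,0,0,0,0,0,1,0,0,0,0,0,0]' 30 >/dev/null; python3 st.py
python3 -m pendant '[1,0,0,0,0,0,0,1,0,0,0,0,0,0,1,0,0,0,0,0,0,1,0,0,0,0,0,0,1,0,0,0,0,0,0,1,0,0,0,0,0,0,1,0,0,0,0,0,0,1,0,0,0,0,0,0,1,0,0,0,0,0,0,1,0,0,0,0,0,0]' 20 >/dev/null; python3 st.py
```

```text
7.8 tau [ 0.13  -0.41  -0.031] F [-0.9 -0.9 -5.2] ff 98.77706050872803 w 0.027910185809912308 [0.4813 0.2606 0.2953] tilt~ 73.88975516238683
8.6333 tau [ 0.036 -0.45   0.037] F [-0.6  0.1 -4.5] ff 98.776935338974 w 0.027650769652187615 [0.4813 0.2606 0.2953] tilt~ 90.0
9.4667 tau [ 0.143 -0.458 -0.024] F [-0.3  0.4 -4.5] ff 98.77546906471252 w 0.028154680981423857 [0.4813 0.2606 0.2952] tilt~ 90.0
10.3 tau [ 0.142 -0.454  0.005] F [ 0.3  0.7 -4.3] ff 98.77664566040039 w 0.027670194043061196 [0.4813 0.2606 0.2953] tilt~ 90.0
```

```bash

python3 -m pendant '[0.9,0,0,0,0,0,0,0.9,0,0,0,0,0,0,0.9,0,0,0,0,0,0,0.9,0,0,0,0,0,0,0.9,0,0,0,0,0,0,0.9,0,0,0,0,0,0,0.9,0,0,0,0,0,0,0.9,0,0,0,0,0,0,0.9,0,0,0,0,0,0,0.9,0,0,0,0,0,0]' 50 >/dev/null; python3 st.py
```

```text
11.1333 tau [ 0.046 -0.46   0.033] F [ 0.6 -0.2 -4.7] ff 98.77564072608948 w 0.02818091265816459 [0.4813 0.2606 0.2953] tilt~ 90.0
```

```bash

python3 -m pendant '[0.5,0,0,0,0,0,0,0.45,0,0,0,0,0,0,0.42,0,0,0,0,0,0,0.4,0,0,0,0,0,0,0.39,0,0,0,0,0,0,0.38,0,0,0,0,0,0,0.37,0,0,0,0,0,0,0.36,0,0,0,0,0,0,0.36,0,0,0,0,0,0,0.36,0,0,0,0,0,0]' 20 >/dev/null; python3 st.py
```

```text
11.9667 tau [ 0.09  -0.438  0.011] F [-0.6 -0.4 -3.9] ff 98.77691745758057 w 0.028150623433138986 [0.4813 0.2606 0.2953] tilt~ 87.21865862902338
```

```bash

python3 -m pendant '[0.355,0,0,0,0,0,0,0.355,0,0,0,0,0,0,0.35,0,0,0,0,0,0,0.35,0,0,0,0,0,0,0.345,0,0,0,0,0,0,0.345,0,0,0,0,0,0,0.34,0,0,0,0,0,0,0.34,0,0,0,0,0,0,0.34,0,0,0,0,0,0,0.34,0,0,0,0,0,0]' >/dev/null; python3 st.py
python3 -m pendant '[0.335,0,0,0,0,0,0,0.335,0,0,0,0,0,0,0.335,0,0,0,0,0,0,0.33,0,0,0,0,0,0,0.33,0,0,0,0,0,0,0.33,0,0,0,0,0,0,0.33,0,0,0,0,0,0,0.33,0,0,0,0,0,0,0.33,0,0,0,0,0,0,0.33,0,0,0,0,0,0]' >/dev/null; python3 st.py
```

```text
12.8 tau [ 0.103 -0.281 -0.02 ] F [ 0.2 -0.7 -4.9] ff 79.44056868553162 w 0.02783967300759494 [0.4811 0.2606 0.2952] tilt~ 41.89961927545635
13.6333 tau [ 0.11  -0.177  0.029] F [ 0.2  0.2 -4.6] ff 66.31231427192688 w 0.029059494704840802 [0.4813 0.2606 0.2953] tilt~ 27.726159618662393
```

```bash

python3 -m pendant '[0.325,0,0,0,0,0,0,0.32,0,0,0,0,0,0,0.315,0,0,0,0,0,0,0.31,0,0,0,0,0,0,0.305,0,0,0,0,0,0,0.3,0,0,0,0,0,0,0.3,0,0,0,0,0,0,0.3,0,0,0,0,0,0,0.3,0,0,0,0,0,0,0.3,0,0,0,0,0,0]' >/dev/null; python3 st.py

```

```text
14.4667 tau [ 0.063 -0.063 -0.062] F [-0.7 -0.1 -4.6] ff 32.039794921875 w 0.030244456760746947 [0.4814 0.2606 0.2953] tilt~ 11.453777591245538
```

```bash

python3 -m pendant '[0.296,0,0,0,0,0,0,0.292,0,0,0,0,0,0,0.288,0,0,0,0,0,0,0.284,0,0,0,0,0,0,0.284,0,0,0,0,0,0,0.284,0,0,0,0,0,0,0.284,0,0,0,0,0,0,0.284,0,0,0,0,0,0,0.284,0,0,0,0,0,0,0.284,0,0,0,0,0,0]' >/dev/null; python3 st.py

```

```text
15.3 tau [-0.051  0.041  0.013] F [-0.4 -0.4 -3.4] ff 17.020989060401917 w 0.03063961119744659 [0.4812 0.2606 0.2952] tilt~ 8.423180305489078
```

```bash

python3 -m pendant '[0.281,0,0,0,0,0,0,0.278,0,0,0,0,0,0,0.275,0,0,0,0,0,0,0.275,0,0,0,0,0,0,0.275,0,0,0,0,0,0,0.275,0,0,0,0,0,0,0.275,0,0,0,0,0,0,0.275,0,0,0,0,0,0,0.275,0,0,0,0,0,0,0.275,0,0,0,0,0,0]' >/dev/null; python3 st.py
python3 sc.py s2
```

```text
16.1333 tau [-0.006  0.011 -0.008] F [ 1.   0.3 -5.1] ff 10.09237825870514 w 0.030931416658808504 [0.4813 0.2606 0.2952] tilt~ 1.6085812857822246
16.1333 [0.48133221 0.260575   0.29524551] [ 3.14147996e+00 -1.09473257e-05  2.23986138e-01] [ 1.00168862  0.27758009 -5.09414486] [-0.00562635  0.01124718 -0.00840021] 10.09237825870514 0.030931416658808504
197
-0.17 21 [ 0.0092 -0.0074 -0.1703]
-0.15 26 [ 0.0107 -0.0078 -0.1519]
-0.13 32 [ 0.007  -0.0044 -0.1327]
-0.11 9 [ 0.0081 -0.0037 -0.1072]
-0.09 13 [ 0.0095 -0.0042 -0.089 ]
-0.07 7 [ 0.009  -0.0025 -0.0742]
-0.05 71 [ 0.0142 -0.0008 -0.0432]
-0.03 17 [ 0.0082 -0.0052 -0.0377]
```

View pics/s2.png

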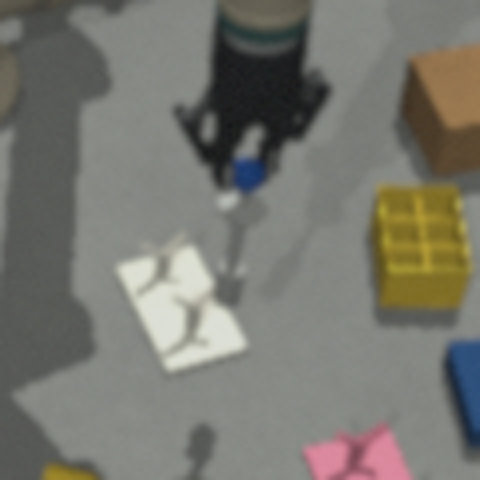

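The scene crop shows the pestle hanging straight down from the knob at crop px (248,172), head at (230,285), clear of everything. Torque is near zero and grip about 10 N. I hold a bit longer with a slightly lighter grip, then grip firmly.

```bash

python3 -m pendant '[0.274,0,0,0,0,0,0,0.273,0,0,0,0,0,0,0.272,0,0,0,0,0,0,0.272,0,0,0,0,0,0,0.272,0,0,0,0,0,0,0.272,0,0,0,0,0,0,0.272,0,0,0,0,0,0,0.272,0,0,0,0,0,0,0.272,0,0,0,0,0,0,0.272,0,0,0,0,0,0]' >/dev/null; python3 st.py
python3 -m pendant '[0.272,0,0,0,0,0,0,0.272,0,0,0,0,0,0,0.28,0,0,0,0,0,0,0.29,0,0,0,0,0,0,0.3,0,0,0,0,0,0,0.31,0,0,0,0,0,0,0.33,0,0,0,0,0,0,0.35,0,0,0,0,0,0,0.35,0,0,0,0,0,0,0.35,0,0,0,0,0,0]' 90; python3 st.py
```

```text
17.0167 tau [-0.018  0.007  0.005] F [-0.2 -0.6 -3.6] ff 8.080729097127914 w 0.031103444828680646 [0.4813 0.2606 0.2953] tilt~ 2.4439124196913413
time: 17.85
tool_pos: [0.4813, 0.2606, 0.2953]
tcp_rot: [3.141, 0.0, 0.224]
force: [0.5, -0.5, -5.2]
gripper_width: 0.0291
finger_force: 60.6
17.85 tau [-0.009 -0.049  0.039] F [ 0.5 -0.5 -5.2] ff 60.633355379104614 w 0.029147167710385738 [0.4813 0.2606 0.2953] tilt~ 6.371487909987491
```

Plumb at 8 N, now firm at 60 N. Next I carry it in front of the free slot.

```bash

python3 -m pendant '[1,0,0,0,0,0,2,1,-1,0,0,0,0,3,1,-2,0,0,0,0,4,1,-2,0,0,0,0,3.8,1,0,4,0,0,0,0,1,0,8,0,0,0,0,1,0,12,0,0,0,0,1,0,16,0,0,0,0,1,0,20,0,0,0,0,1,0,24,0,0,0,0]' 90; 
python3 -m pendant '[1,0,25,0,0,0,0,1,0,25,0,0,0,0,1,0,25,0,0,0,0,1,0,25,0,0,0,0,1,0,25,0,0,0,0,1,0,25,0,0,0,0,1,0,25,0,0,0,0,1,0,25,0,0,0,0,1,0,25,0,0,0,0,1,0,25,0,0,0,0]'
python3 -m pendant '[1,0,25,0,0,0,0,1,0,25,0,0,0,0,1,0,25,0,0,0,0,1,0,25,0,0,0,0,1,0,24,0,0,0,0,1,0,20,0,0,0,0,1,0,16,0,0,0,0,1,0,12,0,0,0,0,1,0,8,0,0,0,0,1,0,4,0,0,0,0]'; python3 st.py
```

```text
time: 18.68
tool_pos: [0.4763, 0.1747, 0.2953]
tcp_rot: [3.141, -0.0, 0.002]
force: [0.9, -0.4, -3.8]
gripper_width: 0.0281
finger_force: 89.2
time: 19.52
tool_pos: [0.4757, -0.0763, 0.2955]
tcp_rot: [3.141, -0.0, 0.001]
force: [-0.8, 0.3, -3.9]
gripper_width: 0.0281
finger_force: 89.2
time: 20.35
tool_pos: [0.4762, -0.2593, 0.2952]
tcp_rot: [3.141, 0.0, -0.0]
force: [0.5, 0.5, -3.8]
gripper_width: 0.0283
finger_force: 89.3
20.35 tau [ 0.104 -0.012  0.014] F [ 0.5  0.5 -3.8] ff 89.27132964134216 w 0.028323383301876642 [ 0.4762 -0.2593  0.2952] tilt~ 13.498513235584092
```

```bash

python3 -m pendant '[1,0,4,0,0,0,0,1,0,8,0,0,0,0,1,0,12,0,0,0,0,1,0,12,0,0,0,0,1,0,12,0,0,0,0,1,0,8,0,0,0,0,1,0,5,0,0,0,0,1,0,3,0,0,0,0,1,0,0,0,0,0,0,1,0,0,0,0,0,0,0]'; python3 st.py; python3 w.py w4; python3 sc.py s3
```

```text
20.35 tau [ 0.104 -0.012  0.014] F [ 0.5  0.5 -3.8] ff 89.27132964134216 w 0.028323383301876642 [ 0.4762 -0.2593  0.2952] tilt~ 13.498513235584092
[ 0.4762 -0.2593  0.2952] [ 3.14124434e+00  2.51992287e-04 -3.15354231e-04]
blue [488.7  57.6] [ 462    0   50  123 5495] [ 0.58395531 -0.53330316  0.055     ] 0.35834923
blue [248.1 255.3] [ 216  221   66   69 3588] [ 0.32746685 -0.25951568  0.055     ] 0.13047385
blue [465.3 308.5] [ 405  263  107  102 8889] [ 0.23618539 -0.58499929  0.055     ] 0.52933943
20.4 [ 0.47637327 -0.25935432  0.29518281] [ 3.14093056e+00  2.52012750e-04 -2.29573642e-04] [-0.49561763 -0.94736254 -3.59061357] [-0.08417941 -0.06003277  0.02429655] 89.2712152004242 0.028267145954725702
1718
-0.17 24 [ 4.100e-03 -1.000e-04 -1.693e-01]
-0.15 23 [ 0.0053  0.0015 -0.1491]
-0.13 1264 [ 0.1143 -0.0054 -0.1253]
-0.11 149 [ 0.106   0.0383 -0.1182]
-0.09 45 [ 0.116   0.032  -0.0844]
-0.07 117 [ 0.1125  0.0375 -0.073 ]
-0.05 79 [ 0.0124  0.001  -0.0433]
-0.03 16 [ 0.0107  0.0024 -0.037 ]invalid input
```

View pics/w4.png

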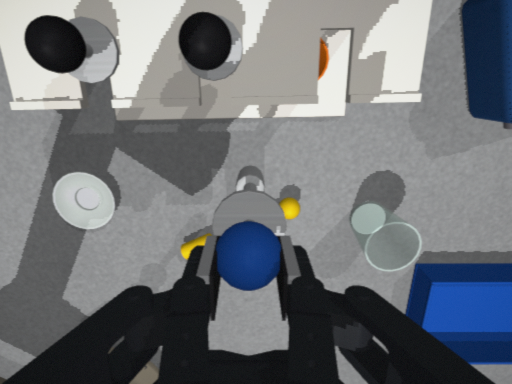

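The wrist view shows the free slot with side edges at cols ~319 and ~353, its closed end at row 29 and its front at row ~97. The orange cup shows through it at (323,58). The last move was refused because of a miscounted row.

```bash
python3 - <<'E'
from h import *
z=np.load('pics/w4.npz');c={k:z[k] for k in('intrinsics','rvec','tvec')}
im=z['im'];d=z['d'];P=cloud('wrist',d,c)
for nm,uv,h in[('kn',(248.1,255.3),.3139),('endmid',(336,29),.19),('L60',(319,60),.19),('R60',(353,60),.19),('L90',(318,90),.19),('R90',(352,90),.19),('lipfront',(200,99),.195),('blk',(205.5,41),.232),('blk2',(55.5,44.5),.232),('collarfar',(249.5,190.5),.278),('collarL',(213,222),.278),('collarR',(287,222),.278)]:
    print(nm,plane('wrist',uv,h,c).round(4))
# slot rows by depth
for r in(40,60,80):
    row=P[r,300:370,2]; hole=np.where(row<.15)[0]+300
    if len(hole): print(r,hole.min(),hole.max(),P[r,hole.min()-2],P[r,hole.max()+2])
col=P[15:115,336,2];print((np.where(col<.15)[0]+15)[[0,-1]])
print(np.round(-cv2.Rodrigues(c['rvec'])[0].T@c['tvec'],3))
E
```

```text
kn [ 0.484  -0.2595  0.3139]
endmid [ 0.5939 -0.3225  0.19  ]
L60 [ 0.5734 -0.3118  0.19  ]
R60 [ 0.5733 -0.3369  0.19  ]
L90 [ 0.5523 -0.3126  0.19  ]
R90 [ 0.5522 -0.3384  0.19  ]
lipfront [ 0.546  -0.2235  0.195 ]
blk [ 0.5814 -0.234   0.232 ]
blk2 [ 0.5796 -0.1435  0.232 ]
collarfar [ 0.5024 -0.2602  0.278 ]
collarL [ 0.4837 -0.2397  0.278 ]
collarR [ 0.4836 -0.2813  0.278 ]
40 320 349 [ 0.58677753 -0.31014383  0.18987001] [ 0.5874798  -0.33590077  0.18364406]
60 319 348 [ 0.57337491 -0.31040571  0.18971488] [ 0.5735982  -0.33594814  0.18581028]
80 318 346 [ 0.55942746 -0.31064908  0.18969413] [ 0.55942749 -0.33572005  0.18644223]
[ 30 114]
[ 0.558 -0.259  0.437]
```

```bash

python3 -m pendant '[1,0,4,0,0,0,0,1,0,8,0,0,0,0,1,0,12,0,0,0,0,1,0,12,0,0,0,0,1,0,12,0,0,0,0,1,0,8,0,0,0,0,1,0,5,0,0,0,0,1,0,3,0,0,0,0,1,0,0,0,0,0,0,1,0,0,0,0,0,0]'; python3 st.py; python3 w.py w5
```

```text
time: 21.28
tool_pos: [0.4766, -0.3218, 0.2952]
tcp_rot: [-3.141, 0.0, 0.0]
force: [0.3, -0.1, -4.6]
gripper_width: 0.0281
finger_force: 89.3
21.2833 tau [-0.02  -0.01   0.014] F [ 0.3 -0.1 -4.6] ff 89.30720329284668 w 0.028082241408067265 [ 0.4766 -0.3218  0.2952] tilt~ 2.8912943825581356
[ 0.4766 -0.3218  0.2952] [-3.14084255e+00  2.10072022e-04  4.18353910e-04]
blue [460.9  59.7] [  412     0   100   124 10357] [ 0.58238799 -0.56415777  0.055     ] 0.33286154
blue [248.2 255.5] [ 215  221   67   70 3601] [ 0.32763851 -0.32201667  0.055     ] 0.13144197
blue [455.2 305.3] [  373   264   139   102 10399] [ 0.24302915 -0.63072636  0.055     ] 0.52549857
blue [380.3 344.1] [372 336  17  18  88] [ 0.16912135 -0.52922572  0.055     ] 0.49498397
```

```bash
python3 - <<'E'
from h import *
T={'w3':(.4815,.2606,.0374),'w4':(.4762,-.2593,.2952),'w5':(.4766,-.3218,.2952)}
for n,t in T.items():
    z=np.load(f'pics/{n}.npz');c={k:z[k] for k in('intrinsics','rvec','tvec')};P=cloud('wrist',z['d'],c)
    h=cv2.cvtColor(z['im'],cv2.COLOR_RGB2HSV).astype(int);m=(h[...,0]>100)&(h[...,0]<130)&(h[...,1]>110)&(h[...,2]>40)
    yy,xx=np.indices(m.shape);m&=(abs(xx-248)<45)&(abs(yy-262)<50)&(z['d']<.16)&(z['d']>.1)
    q=P[m];A=np.c_[2*q,np.ones(len(q))];s=np.linalg.lstsq(A,(q**2).sum(1),rcond=None)[0];ce=s[:3];r=np.sqrt(s[3]+ce@ce)
    print(n,len(q),'centre-TCP',(ce-t).round(4),'r',r.round(4))
    # collar/head points below for hung
    if n!='w3':
        g=ce
        for lo,hi in((-.04,-.03),(-.1,-.05),(-.18,-.12)):
            k=P[(abs(P[...,0]-g[0])<.05)&(abs(P[...,1]-g[1])<.03)&(P[...,2]-g[2]>lo)&(P[...,2]-g[2]<hi)]
            if len(k): print(lo,hi,len(k),(k.min(0)-g).round(4),(k.max(0)-g).round(4),(np.median(k,0)-g).round(4))
E
```

```text
w3 3618 centre-TCP [-0.0025 -0.0006  0.0163] r 0.0156
w4 3576 centre-TCP [ 0.0051 -0.0003  0.0137] r 0.0157
-0.04 -0.03 2218 [-0.0091 -0.0222 -0.04  ] [ 0.0188  0.0214 -0.034 ] [ 0.0057 -0.0004 -0.0369]
-0.18 -0.12 541 [-0.0135 -0.0149 -0.1755] [ 0.0016  0.0109 -0.1204] [-0.0037 -0.0018 -0.1287]
w5 3588 centre-TCP [ 0.0051 -0.0003  0.0137] r 0.0157
-0.04 -0.03 2206 [-0.0086 -0.0223 -0.04  ] [ 0.019   0.0214 -0.033 ] [ 0.0057 -0.0006 -0.0369]
-0.18 -0.12 537 [-0.0141 -0.0145 -0.1742] [ 0.0018  0.0113 -0.1202] [-0.0038 -0.0015 -0.1286]
```

The sphere fit and the far edges of the collar and head show the head leaning about 4.3° toward the robot. I lower in front of the rack and straighten it by turning the tool 4.3°.

```bash

python3 -m pendant '[1,0,0.5,5,0,0,0,1,0,0.5,9,0,0,0,1,0,0.5,12,0,0,0,1,0,0,12,0,0,0,1,0,0,9,0,0,0,1,0,0,6,0,0.8,0,1,0,0,3,0,1.2,0,1,0,0,1,0,1.3,0,1,0,0,0,0,1,0,1,0,0,0,0,0,0]'; python3 st.py; python3 w.py w6 >/dev/null; cat > m.py <<'E'
from h import *
import sys
n=sys.argv[1];st=manip.read_state();t=np.array(st['tool_pos'])
z=np.load(f'pics/{n}.npz');c={k:z[k] for k in('intrinsics','rvec','tvec')};P=cloud('wrist',z['d'],c)
h=cv2.cvtColor(z['im'],cv2.COLOR_RGB2HSV).astype(int);m=(h[...,0]>100)&(h[...,0]<130)&(h[...,1]>110)&(h[...,2]>40)
yy,xx=np.indices(m.shape);m&=(abs(xx-248)<45)&(abs(yy-262)<50)&(z['d']<.16)&(z['d']>.1)
q=P[m];A=np.c_[2*q,np.ones(len(q))];s=np.linalg.lstsq(A,(q**2).sum(1),rcond=None)[0];g=s[:3]
print('tcp',t.round(4),st['tcp_rot'],'knob',g.round(4),'rel',(g-t).round(4))
for lo,hi in((-.04,-.03),(-.18,-.12)):
    k=P[(abs(P[...,0]-g[0])<.05)&(abs(P[...,1]-g[1])<.025)&(P[...,2]-g[2]>lo)&(P[...,2]-g[2]<hi)]
    if len(k): print(lo,hi,len(k),(k.min(0)-g).round(4),(k.max(0)-g).round(4),'(want max x .022/.013)')
E
python3 m.py w6
```

```text
time: 22.17
tool_pos: [0.476, -0.3233, 0.2384]
tcp_rot: [3.142, -0.075, 0.0]
force: [0.1, -0.9, -4.2]
gripper_width: 0.028
finger_force: 89.3
22.1667 tau [ 0.002  0.146 -0.   ] F [ 0.1 -0.9 -4.2] ff 89.33866381645203 w 0.028037568991915778 [ 0.476  -0.3233  0.2384] tilt~ 19.059195800071144
tcp [ 0.4763 -0.3235  0.2386] [ 3.14115768e+00 -7.53718661e-02  1.00403985e-04] knob [ 0.48   -0.3236  0.2526] rel [ 0.0037 -0.0001  0.014 ]
-0.04 -0.03 2225 [-0.006  -0.0221 -0.04  ] [ 0.0212  0.0215 -0.0339] (want max x .022/.013)
-0.18 -0.12 527 [-0.004  -0.0146 -0.1745] [ 0.0108  0.0112 -0.1201] (want max x .022/.013)
```

```bash

python3 -m pendant '[1,4,0,0.3,0,0,0,1,8,0,0.6,0,0,0,1,12,0,0.9,0,0,0,1,14,0,1,0,0,0,1,15,0,1.1,0,0,0,1,15,0,1.1,0,0,0,1,14,0,1,0,0,0,1,11,0,0.8,0,0,0,1,6,0,0.4,0,0,0,1,3,0,0.2,0,0,0]'; python3 w.py w7 >/dev/null;python3 m.py w7;python3 st.py
```

```text
time: 23.05
tool_pos: [0.5806, -0.3232, 0.2381]
tcp_rot: [-3.141, -0.075, 0.002]
force: [0.8, 0.2, -3.2]
gripper_width: 0.0282
finger_force: 89.3
tcp [ 0.5804 -0.3233  0.2381] [-3.14142603e+00 -7.50246017e-02  1.50866103e-03] knob [ 0.5846 -0.3235  0.2522] rel [ 0.0042 -0.0003  0.0141]
-0.04 -0.03 2235 [-0.0059 -0.022  -0.04  ] [ 0.0214  0.0213 -0.0339] (want max x .022/.013)
23.1 tau [-0.034  0.045  0.007] F [ 0.  -0.7 -3.9] ff 89.33281660079956 w 0.02804725942049553 [ 0.5804 -0.3233  0.2381] tilt~ 7.225559892682511
```

View pics/w7.png

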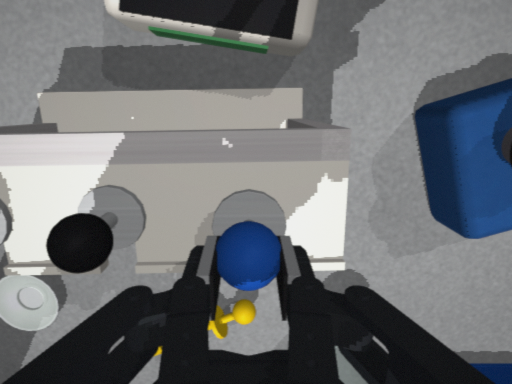

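The collar sits over the slot with the knob at (248,255), and the neighbour's knob at (80,242) is clear. I back off 2 mm and lower gently.

```bash

python3 -m pendant '[1,-1,0,0,0,0,0,1,-1.5,0,1,0,0,0,1,-0.2,0,2,0,0,0,1,-0.2,0,2.5,0,0,0,1,-0.2,0,2.5,0,0,0,1,-0.2,0,2.5,0,0,0,1,-0.2,0,2.5,0,0,0,1,-0.1,0,1.5,0,0,0,1,0,0,1,0,0,0,1,0,0,0,0,0,0]'; 
python3 -m pendant '[1,0,0,0.4,0,0,0,1,0,0,0.4,0,0,0,1,0,0,0.4,0,0,0,1,0,0,0.4,0,0,0,1,0,0,0.4,0,0,0,1,0,0,0.4,0,0,0,1,0,0,0.4,0,0,0,1,0,0,0.4,0,0,0,1,0,0,0,0,0,0,1,0,0,0,0,0,0]';python3 w.py w8 >/dev/null;python3 m.py w8;python3 st.py
```

```text
time: 23.93
tool_pos: [0.5765, -0.3234, 0.2225]
tcp_rot: [-3.141, -0.075, 0.001]
force: [0.6, 0.4, -5.0]
gripper_width: 0.0281
finger_force: 89.3
time: 24.77
tool_pos: [0.5769, -0.3234, 0.2196]
tcp_rot: [3.142, -0.075, 0.001]
force: [-0.2, -0.3, -4.5]
gripper_width: 0.0283
finger_force: 89.3
tcp [ 0.5769 -0.3234  0.2197] [ 3.14151433e+00 -7.50624814e-02  6.31085122e-04] knob [ 0.5808 -0.3237  0.2337] rel [ 0.0039 -0.0002  0.0141]
-0.04 -0.03 2231 [-0.0381 -0.0221 -0.0399] [ 0.0214  0.0213 -0.0342] (want max x .022/.013)
24.8167 tau [0.015 0.096 0.005] F [-0.2  0.5 -3.7] ff 89.32960510253906 w 0.028183334703223647 [ 0.5769 -0.3234  0.2197] tilt~ 12.46210424975609
```

Collar bottom is at about 0.1917, so roughly 2 mm remain.

```bash

python3 -m pendant '[1,0.1,0,0.2,0,0,0,1,0.1,0,0.2,0,0,0,1,0.1,0,0.2,0,0,0,1,0,0,0.2,0,0,0,1,0,0,0.2,0,0,0,1,0,0,0.2,0,0,0,1,0,0,0.2,0,0,0,1,0,0,0,0,0,0,1,0,0,0,0,0,0,1,0,0,0,0,0,0]'; python3 st.py
python3 -m pendant '[1,0,0,0.1,0,0,0,1,0,0,0.1,0,0,0,1,0,0,0.1,0,0,0,1,0,0,0.1,0,0,0,1,0,0,0.1,0,0,0,1,0,0,0,0,0,0,1,0,0,0,0,0,0,1,0,0,0,0,0,0,1,0,0,0,0,0,0,1,0,0,0,0,0,0]'; python3 st.py
```

```text
time: 25.65
tool_pos: [0.5773, -0.3234, 0.2183]
tcp_rot: [3.141, -0.075, 0.001]
force: [0.3, 0.7, -4.5]
gripper_width: 0.0281
finger_force: 89.3
25.65 tau [0.023 0.162 0.011] F [ 0.3  0.7 -4.5] ff 89.33018445968628 w 0.028105971037440333 [ 0.5773 -0.3234  0.2183] tilt~ 21.390966932590562
time: 26.48
tool_pos: [0.5773, -0.3234, 0.2178]
tcp_rot: [3.142, -0.075, 0.001]
force: [1.0, 0.9, -3.7]
gripper_width: 0.0279
finger_force: 89.3
26.4833 tau [-0.009  0.12  -0.052] F [ 1.   0.9 -3.7] ff 89.3303382396698 w 0.027877354205800942 [ 0.5773 -0.3234  0.2178] tilt~ 15.555508198887251
```

```bash

python3 -m pendant '[1,0,0,0.1,0,0,0,1,0,0,0.1,0,0,0,1,0,0,0.1,0,0,0,1,0,0,0.1,0,0,0,1,0,0,0.1,0,0,0,1,0,0,0.1,0,0,0,1,0,0,0.1,0,0,0,1,0,0,0,0,0,0,1,0,0,0,0,0,0,1,0,0,0,0,0,0]'; 
python3 -m pendant '[1,0,0,0.1,0,0,0,1,0,0,0.1,0,0,0,1,0,0,0.1,0,0,0,1,0,0,0.1,0,0,0,1,0,0,0.1,0,0,0,1,0,0,0.1,0,0,0,1,0,0,0.1,0,0,0,1,0,0,0,0,0,0,1,0,0,0,0,0,0,1,0,0,0,0,0,0]'; python3 st.py
```

```text
time: 27.32
tool_pos: [0.5773, -0.3234, 0.2176]
tcp_rot: [3.141, -0.075, 0.001]
force: [-1.2, 1.1, 1.3]
gripper_width: 0.0284
finger_force: 89.8
time: 28.15
tool_pos: [0.5773, -0.3235, 0.2175]
tcp_rot: [3.141, -0.076, 0.001]
force: [-4.2, 0.1, 5.9]
gripper_width: 0.0283
finger_force: 90.4
28.15 tau [0.397 0.603 0.066] F [-4.2  0.1  5.9] ff 90.3712248802185 w 0.028289647528745892 [ 0.5773 -0.3235  0.2175] tilt~ 90.0
```

```bash

python3 -m pendant '[0.36,0,0,-0.3,0,0,0,0.35,0,0,-0.3,0,0,0,0.34,0,0,0,0,0,0,0.33,0,0,0,0,0,0,0.32,0,0,0,0,0,0,0.31,0,0,0,0,0,0,0.3,0,0,0,0,0,0,0.29,0,0,0,0,0,0,0.28,0,0,0,0,0,0,0.275,0,0,0,0,0,0]' 20; python3 st.py
python3 -m pendant '[0.27,0,0,0,0,0,0,0.265,0,0,0,0,0,0,0.26,0,0,0,0,0,0,0.25,0,0,0,0,0,0,0.24,0,0,0,0,0,0,0.22,0,0,0,0,0,0,0.18,0,0,0,0,0,0,0.12,0,0,0,0,0,0,0.06,0,0,0,0,0,0,0,0,0,0,0,0,0]'; python3 st.py;  python3 w.py w9 >/dev/null;python3 m.py w9
```

```text
time: 28.98
tool_pos: [0.5773, -0.3237, 0.217]
tcp_rot: [3.141, -0.075, 0.001]
force: [-3.7, -0.1, 3.4]
gripper_width: 0.0313
finger_force: 10.5
28.9833 tau [0.097 0.536 0.063] F [-3.7 -0.1  3.4] ff 10.462053716182709 w 0.03127249491268768 [ 0.5773 -0.3237  0.217 ] tilt~ 90.0
time: 29.82
tool_pos: [0.5775, -0.3233, 0.2169]
tcp_rot: [-3.142, -0.075, 0.001]
force: [0.6, -1.1, -0.5]
gripper_width: 0.0425
finger_force: 0.0
29.8167 tau [0.016 0.005 0.024] F [ 0.6 -1.1 -0.5] ff 0.0 w 0.04246215487494357 [ 0.5775 -0.3233  0.2169] tilt~ 2.1241829031549315
tcp [ 0.5775 -0.3234  0.217 ] [-3.14158521e+00 -7.52073750e-02  6.72434543e-04] knob [ 0.5808 -0.3241  0.2315] rel [ 0.0034 -0.0008  0.0146]
-0.04 -0.03 2692 [-0.0388 -0.025  -0.04  ] [ 0.0219  0.0248 -0.0312] (want max x .022/.013)
```

```bash

python3 -m pendant '[-0.1,0,0,0,0,0,0,-0.2,0,0,0,0,0,0,-0.2,0,0,-2,0,0,0,-0.2,0,0,-5,0,0,0,-0.2,0,0,-8,0,0,0,-0.2,0,0,-12,0,0,0,-0.2,0,0,-16,0,0,0,-0.2,0,0,-20,0,0,0,-0.2,0,0,-20,0,0,0,-0.2,0,0,-20,0,0,0]'
python3 -m pendant '[-0.2,-10,0,-18,0,0,0,-0.2,-20,0,-10,0,0,0,-0.2,-25,0,0,0,0,0,-0.2,-25,0,0,0,0,0,-0.2,-25,0,0,0,0,0,-0.2,-20,0,0,0,0,0,-0.2,-10,0,0,0,0,0,-0.2,0,0,0,0,0,0,-0.2,0,0,0,0,0,0,-0.2,0,0,0,0,0,0]'
python3 - <<'E'
from h import *
im,d=get_image('scene');cv2.imwrite('pics/end.png',cv2.resize(im[165:270,100:240,::-1],(800,600),interpolation=cv2.INTER_CUBIC))
h=cv2.cvtColor(im,cv2.COLOR_RGB2HSV).astype(int);H,S,V=h[...,0],h[...,1],h[...,2]
for c,s in blobs((H>100)&(H<130)&(S>110)&(V>50)):
    if 120<c[0]<200 and 170<c[1]<230: print('knob',c,s,plane('scene',c,.232))
for c,s in blobs(V<60):
    if 150<c[0]<210 and 180<c[1]<205: print('black',c,plane('scene',c,.232))
for c,s in blobs((H<14)&(S>150)&(V>60)):
    if 130<c[0]<180 and 210<c[1]<250: print('cup',c)
E
```

```text
time: 30.7
tool_pos: [0.5695, -0.3234, 0.3217]
tcp_rot: [3.141, -0.076, 0.001]
force: [0.7, 0.9, -0.5]
gripper_width: 0.0512
finger_force: 0.0
time: 31.53
tool_pos: [0.4341, -0.3238, 0.3379]
tcp_rot: [3.141, -0.077, 0.001]
force: [0.2, 0.3, -0.1]
gripper_width: 0.0513
finger_force: 0.0
knob [137.4 198.8] [134 195   8   8  49] [ 0.58291304 -0.32511107  0.232     ]
black [192.3 192.8] [ 0.58153901 -0.1426615   0.232     ]
black [165.1 195.9] [ 0.58275814 -0.23344642  0.232     ]
cup [153.1 231.9]
```

View pics/end.png

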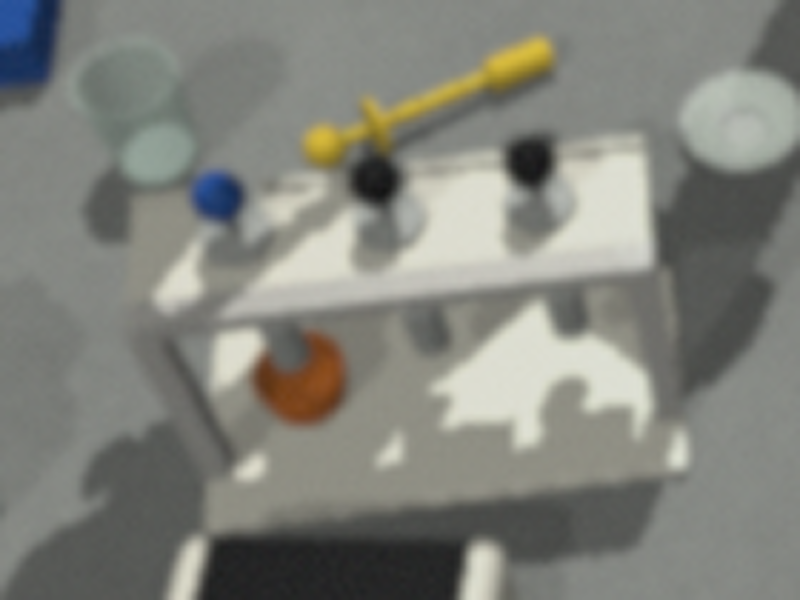

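The pestle hangs in the free slot, knob at crop px (218,196), with its head above the orange cup at (300,375). The neighbours and the cup have not moved, and the arm is clear.

```bash
python3 -c "
from cell import workorder
print(workorder.hand_in())"
```

```text
the job is handed in; nothing more can be done
None
```

The blue-knob pestle was picked up, eased plumb at about 8 N, gripped firmly again and hung in the free slot above the orange cup; the final picture showed it seated with the neighbours and cup unmoved, and I handed the job in at about 31.6 s (no verdict was returned).

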